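Weigh a counterweight cartridge and load it in the right bay

ROBOT

A 6-joint arm with a two-finger parallel gripper is mounted at the origin on the work surface. World frame = base frame: x ahead of the robot, y to its left, z up, the work surface at z = 0. Lengths are in m, angles in degrees, forces in N, time in s.
With the tool pointing down it reaches from about 0.25 to 0.725 m from the base axis. Payload 9.7 kg.
Tool frame: the origin (TCP) lies at the very end of the fingers, on their centre line; the grasp point (between the pads) lies grasp_offset behind it (grasp_offset is the distance from the TCP to the grasp point, in m); z points along the fingers, y is the line along which they close (so a half turn about z gives the same grasp; the last joint's range is limited). The gripper opens to 85 mm and grips with 20 to 120 N. Pads are 22 mm wide; open, the fingers measure 114 mm over their backs; the gripper's body (76 mm by 85 mm) begins 54 mm behind the grasp point. The pads swing forward as they close: fully open they stand 13 mm farther back than shut.
Start: joints at [69.672, 4.979, 10.078, 95.1, 0, 90], TCP at [0.191, 0.516, 0.231] pointing down, gripper open.
Joint ranges: [-179.16, 179.16], [-48.56, 103.87], [-65.8, 70.77], [-126.05, 130.52], [-82.76, 87.17], [-180, 180]. Speed limits (degrees/s): [127.2, 127.2, 147.25, 180, 180, 180].

INTERFACE

Orientations are given as [roll, pitch, yaw] about the fixed x, y, z axes, in that order (R = Rz(yaw) Ry(pitch) Rx(roll)).
In Python, from workcell import get_obs, camera, calibration, job_done, recognise, cut_out, mark_of, grasp_offset gives the robot as it stands.
- The arm moves only by the tool servo_tool, never from a script. Its argument "moves" is a list of rows, each a list of 3 entries, a list of its own where there are three numbers: the turn, a rotation vector about the tool's x, y, z in degrees, then the shift along the tool's x, y, z in m, then the opening in per cent of the stroke, from 0 (shut) to 100 (fully open). In form: [[[ax, ay, az], [x, y, z], claw], ...]. A call has 1 to 12 rows; each row shifts and turns the commanded pose from where the row before left it, along the tool's axes as they then stand; what a row does not reach is not made up. A row lasts 1/10 s, in which the tool goes at most 50 mm and 8.59 degrees, less where a joint would pass 70% of its speed; a pose out of reach is approached as far as the arm can. A call is refused whole if a number of a shift passes 0.05 or a number of a turn 8.59, either way. A call with a gripper value outside its range is refused whole. The fingers move at their own pace and stop on an object; "force" is the grip in N (left out, the last holds). Time passes only in rows, so rows that do not move let the fingers close. It gives the time, the measured TCP pose, the force, the opening and the grip force at its end, in the units of the state.
- get_obs(): the state, without advancing time (a new reading comes with each control period).
- camera(name): name is "side" or "top"; returns (picture, depth): 400x640x3 uint8, red, green, blue; 400x640 float32, m along the optical axis (not along the pixel's ray), 0 where there is no reading.
- calibration(name): a dict with "camera_matrix" (3x3 intrinsics, pixels), "R" (3x3) and "t" (3): a world point X has camera coordinates R X + t. Camera axes: x right, y down, z forward; pixel columns grow to the right and rows downward; lengths in m; the calibration is good to about 2 mm. A picture is of the moment at which its call begins. calibration takes no time and is no camera call.
- job_done(): hands the job in; it is judged then, once.
Trained networks look in the newest picture that a camera, given by its name, has taken for a name from the list of things; names that differ only in an ending like _2 or _b are one class to them, and where a whole thing is asked for, a point or a joint stands for the part that bears it (a point fixed in the world has none). Each returns a list of dicts, best first, with "score" (0 to 1); they miss things now and then, are a little off and sometimes report something else, mostly with a low value. They report only what shows in the picture. A call takes as long as a camera call. They do not tell look-alikes from the thing itself.
- recognise(name, camera): "xyz" ([x, y, z] in m, in the coordinates of the camera as it stood for that picture, good to about 4 mm: the middle of the surface that is visible of it).
- cut_out(name, camera): "mask" (400x640 bool, what is visible of it).
- mark_of(name, camera): "xyz" ([x, y, z] in m, in the coordinates of the camera as it stood for that picture, good to about 4 mm: a listed point, or the origin of a listed thing).
The state is a dict: "time": time; "q": joint angles; "qd": joint speeds; "joint_efforts": joint torques, N m; "ee_pos": TCP position; "tcp_rot": TCP orientation; "wrist_force": force on the tool from outside, world axes, zero at the start; "torque": the same for the moment, N m; "opening": finger opening in m; "grasp_force": force on a finger pad.
Only numpy, scipy, OpenCV 4.12 (cv2) and the standard library are available. Lean on these libraries where they do the work, as an engineer would, in place of code of your own. Each camera call takes 0.05 s, during which the arm holds its last target. There are 200 camera calls.

TASK

Find out with the balance whether the cartridge with the yellow grip is heavy or light: set it gently on the middle of the pan, let go and let the beam come to rest. If the pan sinks below level it is heavy and belongs in the red bay, if the pan stays above level it is light and belongs in the blue bay: lay it in the open channel, slide it under the hood until you feel the hidden buffer, press it home with a steady push of about 8 N for half a second (never more than 20 N), and let go so that it rests against the buffer. Do not drop it or bear down on the balance (15 N at most), and leave everything else alone.

Things in the scene. Friction and masses are not known exactly. Their poses are not given: they have to be found in the camera images.
- cart_grip (a point): cartridge to sort: black counterweight box with aluminium bands, 110 (x) x 40 (y) x 28 mm tall, yellow upright grip fin on the middle of its top, 22 (x) x 12 (y) mm, from 28 to 66 mm above the underside. Point: in the fin, centred, 50 mm above the underside; x along the box, z up. Weight unknown (220 to 580 g), ends alike. It begins on the table.
- pan (a point): centre of the upper face of the balance's flat steel pan, 120 (x) x 58 (y) mm, with 6 mm high lips along its two long sides, 48 mm apart inside; the cartridge lies lengthwise between them, either way round. x along its length, y towards the pivot, z up; a parallel link keeps it level. Empty, the pan is at its upper stop, about 104 mm above the table; loaded, it yields downwards by at most 32 mm.
- beam (a joint): tilt of the beam, rad: negative = pan above level (cartridge lighter than the counterweight; empty it rests at the upper stop, -0.12), 0 = level, positive = pan below level (cartridge heavier; lower stop +0.15). About 0.023 rad per 40 g. It comes to rest in about a second. The orange needle on the pivot leans towards the pan (red mark) as the pan sinks.
- balance: the balance: stand (fixed), beam, pan and brass counterweight; origin on the table under the pivot, which is 70 mm up; y along the beam, the pan centre at y = -120 mm. A 400 g cartridge would hold it level.
- lane_red: the red bay, for heavy cartridges: open-topped channel 190 mm long, white slippery floor, red side walls 44 mm apart inside, 16 mm above that floor. Origin under the channel's middle, 4 mm below the floor's upper face, 4 mm above the table; x along the channel into the hood, z up. Open from x = -95 to +35 mm, where the hood begins. Fixed.
- hood_red: red hood over the bay's far end, origin and axes as its lane: mouth at x = +35, end at +99, roof from 42 to 47, walls 60 apart (mm). Hidden inside, a sprung rubber buffer meets the cartridge's leading end somewhere 6 to 28 mm beyond the mouth, different each time and in each bay. It gives 1 mm per 1.5 N, at most 8 mm, then is hard.
- red_start (a point): point on the floor face of the red bay, centred, 75 mm before the hood's mouth: a cartridge set down centred here has its leading end 20 mm short of the mouth; x along the channel towards the hood, z up
- lane_blue: the blue bay, for light cartridges: open-topped channel 190 mm long, white slippery floor, blue side walls 44 mm apart inside, 16 mm above that floor. Origin under the channel's middle, 4 mm below the floor's upper face, 4 mm above the table; x along the channel into the hood, z up. Open from x = -95 to +35 mm, where the hood begins. Fixed.
- hood_blue: blue hood over the bay's far end, origin and axes as its lane: mouth at x = +35, end at +99, roof from 42 to 47, walls 60 apart (mm). Hidden inside, a sprung rubber buffer meets the cartridge's leading end somewhere 6 to 28 mm beyond the mouth, different each time and in each bay. It gives 1 mm per 1.5 N, at most 8 mm, then is hard.
- blue_start (a point): point on the floor face of the blue bay, centred, 75 mm before the hood's mouth: a cartridge set down centred here has its leading end 20 mm short of the mouth; x along the channel towards the hood, z up
- bottle: bystander, to be left alone: clear drinks bottle with a blue cap, 64 mm across, 200 mm tall, standing; origin under its foot
- radio: bystander, to be left alone: black two-way radio lying flat, 120 x 56 x 32 mm with a 110 mm aerial; origin under its centre
- charger: bystander, to be left alone: white charger block, 60 x 45 x 30 mm; origin under its centre
- driver: bystander, to be left alone: screwdriver lying flat, 180 mm long; origin under it
There are look-alikes about, which are no part of the job. What is shaped like the part that bears lane_blue but green is not meant. Of the things that look like the part that bears lane_red, the larger one is meant.

How it is judged:
By the outcome, as a careful person would: the job done as asked, in the order asked, and still so for the second after the job is handed in, with the robot touching nothing.
It also fails if it takes over 67 s, if anything falls off the work surface, if the arm or the gripper's body presses on something with over 40 N, if the wrist force passes 120 N, or if a joint passes its speed limit or range.

## Working session

There is one attempt and no reset: what is moved stays moved. The work goes in short steps, Python scripts to look and compute and a tool call to move; the robot and the scene stay as the last step left them, time stands still between calls to the robot, and variables do not carry over. Pictures are saved under pics/ and viewed, at most 10 in all, crops included, and the job is handed in when it is done.

Besides the shell and the picture viewer there is one more tool, called after "Request:" in YAML: its name, and indented under it one key for each argument. servo_tool: Moves the arm, as the interface text tells. Its arguments: {"type":"object","properties":{"moves":{"type":"array"},"force":{"type":"number"}},"required":["moves"]}

```bash
mkdir -p pics; cat > h.py <<'E'
import numpy as np, cv2
from workcell import *
def w(xyz,cam):
    c=calibration(cam); return np.array(c["R"]).T@(np.array(xyz)-np.array(c["t"]))
def px(X,cam):
    c=calibration(cam); p=np.array(c["camera_matrix"])@(np.array(c["R"])@np.array(X)+np.array(c["t"])); return p[:2]/p[2]
def cloud(cam,depth):
    c=calibration(cam); K=np.array(c["camera_matrix"]); v,u=np.mgrid[0:400,0:640]
    P=np.stack([(u-K[0,2])/K[0,0]*depth,(v-K[1,2])/K[1,1]*depth,depth],-1)
    return (P-np.array(c["t"]))@np.array(c["R"])
def save(im,name): cv2.imwrite("pics/"+name,im[...,::-1])
E
python3 - <<'E'
from h import *
print(grasp_offset, get_obs())
for cam in("top","side"):
    im,d=camera(cam); save(im,cam+"0.png"); np.savez(cam+"0.npz",im=im,d=d)
    for n in("cart_grip","pan","balance","lane_red","lane_blue","red_start","blue_start","hood_red","hood_blue"):
        try: print(cam,n,[(np.round(w(r["xyz"],cam),3).tolist(),px(w(r["xyz"],cam),cam).astype(int).tolist(),round(r["score"],2)) for r in mark_of(n,cam)[:4]])
        except Exception as e: print(n,e)
E
```

```text
0.0187 {'time': 0.0, 'q': array([ 6.96711827e+01,  5.01077896e+00,  1.00355840e+01,  9.51004670e+01,
       -1.69136782e-03,  9.00006536e+01]), 'qd': array([-0.05636865,  0.02716247,  0.03078207,  0.08463267, -0.03673506,
       -0.04643327]), 'joint_efforts': array([-1.56568887e-03, -5.20398688e+01,  4.64795423e+01,  1.66603649e-02,
       -2.91737126e-05,  3.07589585e-05]), 'ee_pos': array([0.1910021 , 0.51552451, 0.23059628]), 'tcp_rot': array([-1.79924338e+02,  1.69222943e-03,  1.59670531e+02]), 'wrist_force': array([ 0.01317919,  0.08245157, -0.85182524]), 'torque': array([ 0.07357811, -0.03163506, -0.04416579]), 'grasp_force': 0.0, 'opening': 0.0853834756608208}
top cart_grip [([0.556, -0.017, 0.053], [326, 177], 0.91)]
top pan [([0.506, 0.184, 0.106], [241, 191], 0.69)]
top balance [([0.527, 0.297, 0.001], [202, 191], 0.76)]
top lane_red [([0.192, -0.301, -0.001], [439, 327], 0.72), ([0.585, -0.316, 0.006], [440, 172], 0.67), ([0.553, -0.014, 0.05], [325, 178], 0.55)]
top lane_blue [([0.29, 0.334, 0.004], [182, 284], 0.86), ([0.504, -0.167, 0.007], [384, 201], 0.78)]
top red_s
[... 486 characters left out ...]
1, 223], 0.93)]
side pan [([0.512, 0.182, 0.105], [304, 176], 0.77), ([0.339, -0.141, 0.002], [267, 284], 0.71)]
side balance [([0.527, 0.299, 0.006], [301, 189], 0.74)]
side lane_red [([0.198, -0.299, 0.004], [209, 346], 0.62), ([0.587, -0.318, 0.009], [402, 310], 0.61)]
side lane_blue [([0.291, 0.338, 0.009], [223, 194], 0.73), ([0.499, -0.169, 0.001], [338, 279], 0.65)]
side red_start [([0.544, -0.314, 0.01], [381, 312], 0.88), ([0.171, -0.295, 0.005], [194, 347], 0.76)]
side blue_start [([0.253, 0.333, 0.014], [211, 195], 0.92), ([0.465, -0.159, 0.006], [323, 277], 0.66)]
side hood_red [([0.195, -0.296, 0.007], [207, 344], 0.97)]
side hood_blue [([0.292, 0.334, 0.006], [224, 195], 0.57)]
```

View pics/top0.png

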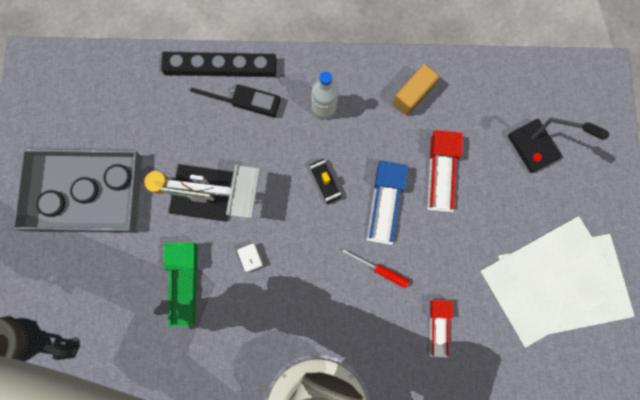

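View pics/side0.png

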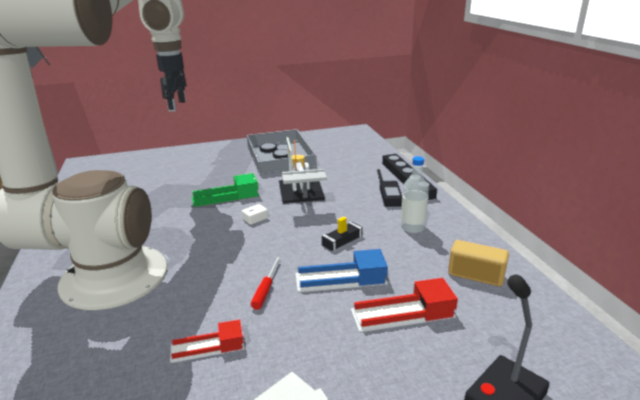

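```bash
python3 - <<'E'
from h import *
im=np.load("top0.npz")["im"]; s=np.load("side0.npz")["im"]
def c(i,x,y,w_,h_,): return cv2.resize(i[y:y+h_,x:x+w_],(400,300),interpolation=cv2.INTER_CUBIC)
a=np.vstack([np.hstack([c(im,350,120,130,98),c(im,300,150,64,48)]),np.hstack([c(im,140,150,130,98),c(s,260,125,104,78)])])
save(a,"crop0.png")
for cam in("top","side"):
    d=np.load(cam+"0.npz"); C=cloud(cam,d["d"]); np.save(cam+"C.npy",C)
    I=d["im"].astype(int); hsv=cv2.cvtColor(d["im"],cv2.COLOR_RGB2HSV)
    H,S,V=hsv[...,0],hsv[...,1],hsv[...,2]
    for nm,cm,reg in(("blue",(H>100)&(H<125)&(S>120),(.504,-.167)),("red",((H<8)|(H>172))&(S>150),(.585,-.316))):
        r=np.hypot(C[...,0]-reg[0],C[...,1]-reg[1])<.13
        m=cm&r
        for lo,hi in((.015,.03),(.044,.058)):
            q=C[m&(C[...,2]>lo)&(C[...,2]<hi)]
            if len(q)>5:
                print(cam,nm,lo,len(q),np.round(q.mean(0),4),"z med",np.median(q[:,2]).round(4),[np.round(x,4) for x in cv2.minAreaRect(q[:,:2].astype(np.float32)*1000)])
E
```

```text
top blue 0.015 262 [ 0.4786 -0.169   0.0234] z med 0.0233 [array([ 498.795 , -167.8741]), array([ 68.7026, 181.9845]), np.float64(79.9988)]
top blue 0.044 689 [ 0.5656 -0.1809  0.0504] z med 0.0503 [array([ 566.1646, -181.396 ]), array([71.3953, 63.3692]), np.float64(81.1834)]
top red 0.015 342 [ 0.5679 -0.3173  0.0225] z med 0.0228 [array([ 583.5126, -317.5779]), array([ 70.7119, 182.2825]), np.float64(84.2917)]
top red 0.044 667 [ 0.6501 -0.3242  0.0502] z med 0.0503 [array([ 650.785 , -324.9254]), array([73.001 , 63.7955]), np.float64(84.1108)]
side blue 0.015 738 [ 0.4936 -0.177   0.0219] z med 0.0222 [array([ 503.0476, -172.2288]), array([ 70.0372, 191.7201]), np.float64(79.328)]
side blue 0.044 583 [ 0.5653 -0.1871  0.0522] z med 0.0526 [array([ 566.6108, -182.2417]), array([75.6355, 62.8366]), np.float64(80.097)]
side red 0.015 898 [ 0.5754 -0.3257  0.0221] z med 0.0225 [array([ 585.0139, -320.7049]), array([ 70.9844, 186.1986]), np.float64(85.0215)]
side red 0.044 786 [ 0.6499 -0.3305  0.052 ] z med 0.0524 [array([ 651.2064, -326.1292]), array([73.3296, 64.3575]), np.float64(84.1838)]
```

View pics/crop0.png

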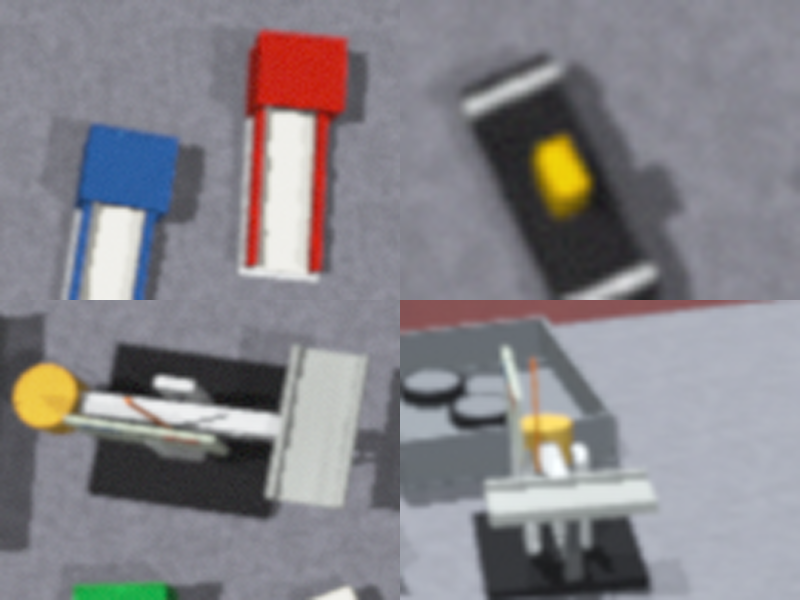

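```bash
python3 - <<'E'
from h import *
for cam in("top","side"):
    d=np.load(cam+"0.npz"); C=np.load(cam+"C.npy"); hsv=cv2.cvtColor(d["im"],cv2.COLOR_RGB2HSV)
    near=lambda x,y,r:np.hypot(C[...,0]-x,C[...,1]-y)<r
    z=C[...,2]
    for nm,m in(("box",near(.556,-.016,.08)&(z>.018)&(z<.034)),("fin",near(.556,-.016,.05)&(z>.056)&(z<.073)),
      ("pan",near(.508,.183,.085)&(z>.095)&(z<.118)&(hsv[...,1]<60))):
        q=C[m]; print(cam,nm,len(q),np.round(q.mean(0),4),np.median(q[:,2]).round(4),cv2.minAreaRect(q[:,:2].astype(np.float32)*1000))
E
```

```text
top box 621 [ 0.5537 -0.016   0.0272] 0.0272 ((555.5955810546875, -15.768058776855469), (110.83615112304688, 40.60724639892578), 25.21104621887207)
top fin 45 [ 0.5548 -0.0157  0.0652] 0.0651 ((555.1038208007812, -15.460533142089844), (21.902507781982422, 11.166991233825684), 26.09387969970703)
top pan 1277 [0.5072 0.1796 0.1051] 0.1047 ((511.3890686035156, 200.83535766601562), (103.69461059570312, 120.6477279663086), 82.41358184814453)
side box 463 [ 0.5525 -0.0235  0.0278] 0.0292 ((555.4918212890625, -15.12783432006836), (114.85295104980469, 45.985862731933594), 24.611955642700195)
side fin 57 [ 0.556  -0.0175  0.0637] 0.0655 ((555.520263671875, -15.028268814086914), (23.636728286743164, 15.421158790588379), 20.390270233154297)
side pan 508 [0.5086 0.1799 0.1082] 0.1075 ((511.55767822265625, 199.396240234375), (108.32684326171875, 119.73814392089844), 82.45388793945312)
```

Request:
servo_tool:
  moves:
    - [[0, 0, -7.6], [0, 0, 0], 100]
    - [[0, 0, -7.6], [0, 0, 0], 100]
    - [[0, 0, -7.6], [0, 0, 0], 100]
    - [[0, 0, -7.6], [0, 0, 0], 100]
    - [[0, 0, -7.6], [0, 0, 0], 100]
    - [[0, 0, -7.5], [0, 0, 0], 100]
    - [[0, 0, 0], [-0.006, -0.035, 0], 100]
    - [[0, 0, 0], [-0.006, -0.035, 0], 100]
    - [[0, 0, 0], [-0.006, -0.035, 0], 60]
    - [[0, 0, 0], [-0.006, -0.035, 0], 60]
    - [[0, 0, 0], [-0.006, -0.035, 0], 60]
    - [[0, 0, 0], [-0.006, -0.035, 0], 60]

```text
time: 2.2
ee_pos: [0.3135, 0.3398, 0.2314]
tcp_rot: [180.0, 0.0, -154.8]
wrist_force: [1.5, 0.7, -0.4]
opening: 0.0513
grasp_force: 0.0
```

```bash
cat >> h.py <<'E'
def go(x,y,z,yaw):
    o=get_obs(); p=np.array(o["ee_pos"]); a=np.radians(o["tcp_rot"][2]); d=np.array([x,y,z])-p
    print("pos",p.round(4),"rot",np.round(o["tcp_rot"],2),"F",np.round(o["wrist_force"],2),"t",round(o["time"],2),"open",round(o["opening"],4),"grip",round(o["grasp_force"],1))
    dy=(yaw-o["tcp_rot"][2]+180)%360-180; b=a+np.radians(dy)
    print("world d",d.round(4),"turn az",round(-dy,2),"shift now-axes",np.round([d[0]*np.cos(a)+d[1]*np.sin(a),d[0]*np.sin(a)-d[1]*np.cos(a),-d[2]],4),
     "after-turn axes",np.round([d[0]*np.cos(b)+d[1]*np.sin(b),d[0]*np.sin(b)-d[1]*np.cos(b),-d[2]],4))
E
python3 - <<'E'
from h import *
go(.5553,-.0156,.12,205.2)
for cam in("top","side"):
    C=np.load(cam+"C.npy"); z=C[...,2]
    a=np.radians(-7.6); ex=np.array([np.cos(a),np.sin(a)]); ey=np.array([-np.sin(a),np.cos(a)])
    D=C[...,:2]-np.array([.511,.179]); X=D@ex; Y=D@ey
    m=(abs(X)<.07)&(Y<.033)&(Y>-.05)&(z>.095)&(z<.118)
    q=C[m]; r=cv2.minAreaRect(q[:,:2].astype(np.float32)*1000); print(cam,r,np.percentile(q[:,2],[5,50,95]).round(4), np.percentile(Y[m],[0,2,98,100]).round(4),np.percentile(X[m],[0,2,98,100]).round(4))
    m2=(abs(X)<.07)&(Y>.033)&(Y<.2)&(z>.1)
    for lo in np.arange(.03,.2,.02):
        k=m2&(Y>lo)&(Y<lo+.02)
        if k.any(): print(lo.round(2),"maxz",z[k].max().round(3))
E
```

```text
pos [0.3135 0.3398 0.2314] rot [ 1.7999e+02  2.0000e-02 -1.5482e+02] F [ 1.46  0.72 -0.4 ] t 2.2 open 0.0513 grip 0.0
world d [ 0.2418 -0.3554 -0.1114] turn az -0.02 shift now-axes [-0.0676 -0.4245  0.1114] after-turn axes [-0.0674 -0.4245  0.1114]
top ((508.4412841796875, 178.7054901123047), (59.04037094116211, 120.64920806884766), 82.41630554199219) [0.1006 0.1046 0.1112] [-0.0302 -0.0291  0.0273  0.0289] [-0.0628 -0.0608  0.0544  0.0578]
0.05 maxz 0.161
0.07 maxz 0.161
0.09 maxz 0.163
0.11 maxz 0.166
0.13 maxz 0.162
0.15 maxz 0.163
0.17 maxz 0.16
side ((508.837158203125, 178.85955810546875), (66.89466857910156, 119.73814392089844), 82.45388793945312) [0.104  0.1074 0.1132] [-0.0339 -0.0311  0.0302  0.033 ] [-0.062  -0.0602  0.0551  0.0577]
0.05 maxz 0.162
0.07 maxz 0.164
0.09 maxz 0.163
0.11 maxz 0.165
0.13 maxz 0.164
0.15 maxz 0.162
0.17 maxz 0.161
```

Request:
servo_tool:
  moves:
    - [[0, 0, 0], [-0.0068, -0.0424, 0.008], 50]
    - [[0, 0, 0], [-0.0068, -0.0424, 0.01], 50]
    - [[0, 0, 0], [-0.0068, -0.0424, 0.01], 50]
    - [[0, 0, 0], [-0.0068, -0.0424, 0.01], 50]
    - [[0, 0, 0], [-0.0068, -0.0424, 0.012], 50]
    - [[0, 0, 0], [-0.0068, -0.0424, 0.012], 50]
    - [[0, 0, 0], [-0.0068, -0.0424, 0.012], 50]
    - [[0, 0, 0], [-0.0068, -0.0424, 0.012], 50]
    - [[0, 0, 0], [-0.0068, -0.0424, 0.012], 50]
    - [[0, 0, 0], [-0.0068, -0.0424, 0.012], 50]
    - [[0, 0, 0], [0, 0, 0], 50]
    - [[0, 0, 0], [0, 0, 0], 50]

```text
time: 3.4
ee_pos: [0.5547, -0.0145, 0.1206]
tcp_rot: [180.0, -0.1, -154.9]
wrist_force: [0.8, 0.3, -0.2]
opening: 0.0428
grasp_force: 0.0
```

```bash
python3 - <<'E'
from h import *
go(.5553,-.0156,.033,205.2)
E
```

```text
pos [ 0.5547 -0.0145  0.1206] rot [ 1.7995e+02 -7.0000e-02 -1.5494e+02] F [ 0.81  0.27 -0.2 ] t 3.4 open 0.0428 grip 0.0
world d [ 0.0006 -0.0011 -0.0876] turn az -0.14 shift now-axes [-0.0001 -0.0012  0.0876] after-turn axes [-0.0001 -0.0012  0.0876]
```

Request:
servo_tool:
  moves:
    - [[0, 0, 0], [0, -0.001, 0.02], 45]
    - [[0, 0, 0], [0, 0, 0.02], 45]
    - [[0, 0, 0], [0, 0, 0.02], 40]
    - [[0, 0, 0], [0, 0, 0.018], 40]
    - [[0, 0, 0], [0, 0, 0.009], 40]
    - [[0, 0, 0], [0, 0, 0], 40]
    - [[0, 0, 0], [0, 0, 0], 0]
    - [[0, 0, 0], [0, 0, 0], 0]
    - [[0, 0, 0], [0, 0, 0], 0]
    - [[0, 0, 0], [0, 0, 0], 0]
    - [[0, 0, 0], [0, 0, 0], 0]
    - [[0, 0, 0], [0, 0, 0], 0]
  force: 50

```text
time: 4.6
ee_pos: [0.5559, -0.0144, 0.0357]
tcp_rot: [-180.0, 0.1, -154.8]
wrist_force: [-1.5, 2.2, 6.3]
opening: 0.0111
grasp_force: 50.0
```

Request:
servo_tool:
  moves:
    - [[0, 0, 0], [0, 0, -0.01], 0]
    - [[0, 0, 0], [0, 0, -0.025], 0]
    - [[0, 0, 0], [0, 0, -0.03], 0]
    - [[0, 0, 0], [0, 0, -0.03], 0]
    - [[0, 0, 0], [0, 0, -0.03], 0]
    - [[0, 0, 0], [0, 0, -0.025], 0]
    - [[0, 0, 0], [0, 0, 0], 0]
    - [[0, 0, 0], [0, 0, 0], 0]

```text
time: 5.4
ee_pos: [0.5554, -0.0148, 0.1842]
tcp_rot: [-180.0, 0.0, -154.8]
wrist_force: [-0.0, -0.6, -4.2]
opening: 0.0115
grasp_force: 49.1
```

```bash
python3 - <<'E'
from h import *
go(.5085,.1785,.19,172.4)
im,d=camera("side"); C=cloud("side",d); o=get_obs()["ee_pos"]
save(cv2.resize(im[120:270,240:440],(800,600),interpolation=cv2.INTER_CUBIC),"held.png")
for cam in("top","side"):
    if cam=="top": camera(cam)
    print(cam,[(np.round(w(r["xyz"],cam),4),r["score"]) for r in mark_of("cart_grip",cam)[:2]])
E
```

```text
pos [ 0.5554 -0.0148  0.1842] rot [-1.7999e+02  1.0000e-02 -1.5484e+02] F [-0.04 -0.56 -4.23] t 5.4 open 0.0115 grip 49.1
world d [-0.0469  0.1933  0.0058] turn az 32.76 shift now-axes [-0.0398  0.1949 -0.0058] after-turn axes [ 0.072   0.1854 -0.0058]
top []
side [(array([ 0.5522, -0.0149,  0.1978]), 0.92)]
```

View pics/held.png

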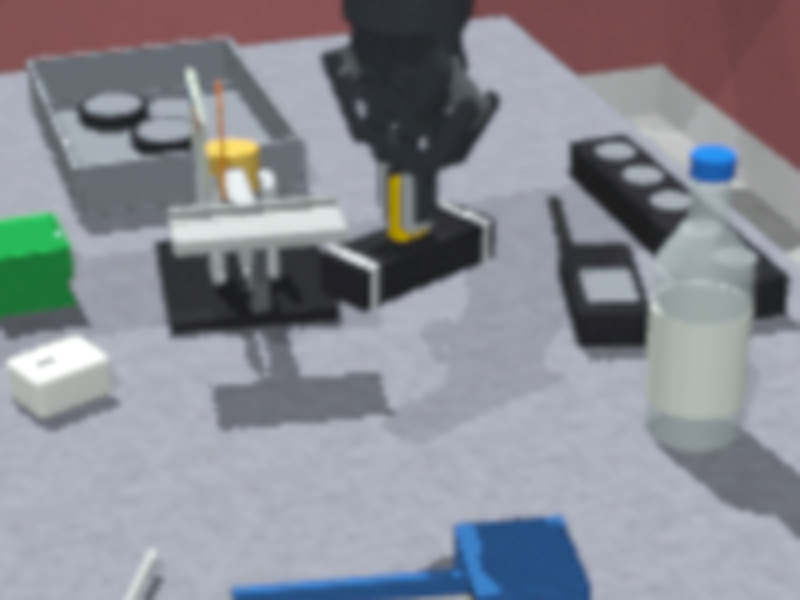

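Request:
servo_tool:
  moves:
    - [[0, 0, 8], [0, 0, 0], 0]
    - [[0, 0, 8], [0, 0, 0], 0]
    - [[0, 0, 8], [0, 0, 0], 0]
    - [[0, 0, 8], [0, 0, 0], 0]
    - [[0, 0, 0.8], [0.01, 0.02, 0], 0]
    - [[0, 0, 0], [0.014, 0.035, 0], 0]
    - [[0, 0, 0], [0.014, 0.035, 0], 0]
    - [[0, 0, 0], [0.014, 0.035, 0], 0]
    - [[0, 0, 0], [0.012, 0.035, 0], 0]
    - [[0, 0, 0], [0.008, 0.0254, 0], 0]
    - [[0, 0, 0], [0, 0, 0], 0]
    - [[0, 0, 0], [0, 0, 0], 0]

```text
time: 6.8
ee_pos: [0.5077, 0.1788, 0.1834]
tcp_rot: [-179.9, -0.1, 172.5]
wrist_force: [-0.8, 0.2, -3.0]
opening: 0.0111
grasp_force: 49.5
```

```bash
python3 - <<'E'
from h import *
go(.5085,.1785,.140,172.4)
for cam in ("side","top"):
    im,d=camera(cam); C=cloud(cam,d); z=C[...,2]
    a=np.radians(-7.6); ex=np.array([np.cos(a),np.sin(a)]); ey=np.array([-np.sin(a),np.cos(a)])
    D=C[...,:2]-np.array([.5085,.1785]); X=D@ex; Y=D@ey
    m=(abs(X)<.08)&(abs(Y)<.04)&(z>.14)&(z<.183)&(im.max(-1)<110)
    print(cam,m.sum(),"X",np.percentile(X[m],[1,99]).round(4),"Y",np.percentile(Y[m],[1,99]).round(4),"z",np.percentile(z[m],[1,99]).round(4))
    print([(np.round(w(r["xyz"],cam),4),r["score"]) for r in mark_of("cart_grip",cam)[:1]])
    save(cv2.resize(im[120:220,240:373],(800,600),interpolation=cv2.INTER_CUBIC),cam+"pan.png")
E
```

```text
pos [0.5077 0.1788 0.1834] rot [-1.7995e+02 -7.0000e-02  1.7246e+02] F [-0.78  0.2  -2.99] t 6.8 open 0.0111 grip 49.5
world d [ 0.0008 -0.0003 -0.0434] turn az 0.06 shift now-axes [-0.0008 -0.0002  0.0434] after-turn axes [-0.0008 -0.0002  0.0434]
side 442 X [-0.0548  0.0523] Y [-0.0245  0.0148] z [0.1504 0.1797]
[(array([0.5074, 0.1773, 0.2003]), 0.94)]
top 15 X [0.0383 0.0553] Y [-0.0231 -0.0169] z [0.151  0.1772]
[]
```

View pics/sidepan.png

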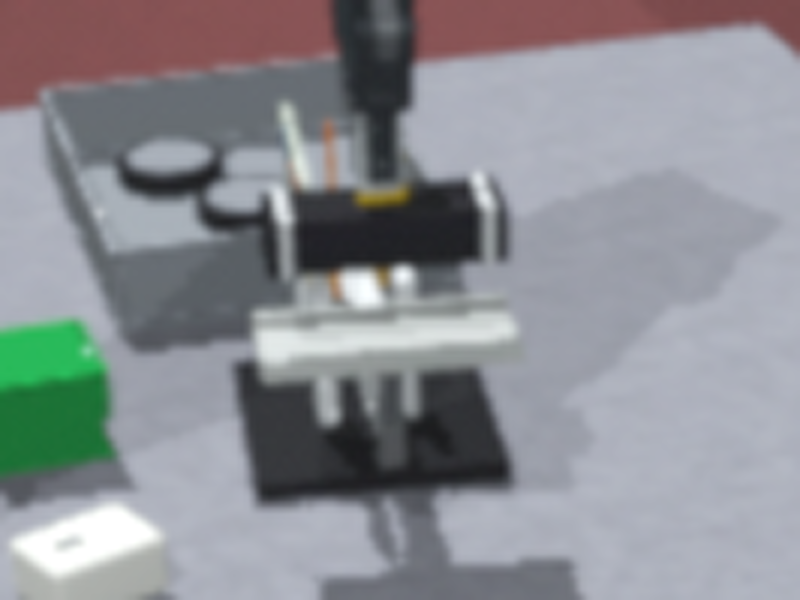

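Request:
servo_tool:
  moves:
    - [[0, 0, 0], [-0.0008, 0, 0.01], 0]
    - [[0, 0, 0], [0, 0, 0.01], 0]
    - [[0, 0, 0], [0, 0, 0.008], 0]
    - [[0, 0, 0], [0, 0, 0.005], 0]
    - [[0, 0, 0], [0, 0, 0.003], 0]
    - [[0, 0, 0], [0, 0, 0.002], 0]
    - [[0, 0, 0], [0, 0, 0], 0]
    - [[0, 0, 0], [0, 0, 0], 0]
    - [[0, 0, 0], [0, 0, 0], 0]

```text
time: 7.9
ee_pos: [0.5092, 0.1785, 0.1466]
tcp_rot: [180.0, 0.0, 172.4]
wrist_force: [0.4, -0.0, -3.4]
opening: 0.0113
grasp_force: 49.5
```

Request:
servo_tool:
  moves:
    - [[0, 0, 0], [0, 0, 0.001], 0]
    - [[0, 0, 0], [0, 0, 0.001], 0]
    - [[0, 0, 0], [0, 0, 0.001], 0]
    - [[0, 0, 0], [0, 0, 0], 0]
    - [[0, 0, 0], [0, 0, 0], 0]

```text
time: 8.4
ee_pos: [0.509, 0.1784, 0.1433]
tcp_rot: [-180.0, -0.0, 172.4]
wrist_force: [-0.7, -0.3, -2.5]
opening: 0.0115
grasp_force: 49.5
```

Request:
servo_tool:
  moves:
    - [[0, 0, 0], [0, 0, 0.001], 0]
    - [[0, 0, 0], [0, 0, 0.001], 0]
    - [[0, 0, 0], [0, 0, 0], 0]
    - [[0, 0, 0], [0, 0, 0], 0]

```text
time: 8.8
ee_pos: [0.509, 0.1784, 0.1413]
tcp_rot: [-180.0, -0.0, 172.4]
wrist_force: [-0.3, 0.1, -3.2]
opening: 0.0113
grasp_force: 49.5
```

Request:
servo_tool:
  moves:
    - [[0, 0, 0], [0, 0, 0.001], 0]
    - [[0, 0, 0], [0, 0, 0.001], 0]
    - [[0, 0, 0], [0, 0, 0], 0]
    - [[0, 0, 0], [0, 0, 0], 0]

```text
time: 9.2
ee_pos: [0.5091, 0.1784, 0.1395]
tcp_rot: [180.0, 0.0, 172.4]
wrist_force: [-0.6, -0.5, -1.7]
opening: 0.0117
grasp_force: 49.8
```

Request:
servo_tool:
  moves:
    - [[0, 0, 0], [0, 0, 0.001], 0]
    - [[0, 0, 0], [0, 0, 0.001], 0]
    - [[0, 0, 0], [0, 0, 0], 0]
    - [[0, 0, 0], [0, 0, 0], 0]

```text
time: 9.6
ee_pos: [0.5091, 0.1783, 0.1373]
tcp_rot: [-180.0, 0.0, 172.4]
wrist_force: [0.4, -1.9, -0.2]
opening: 0.011
grasp_force: 49.8
```

Request:
servo_tool:
  moves:
    - [[0, 0, 0], [0, 0, 0], 20]
    - [[0, 0, 0], [0, 0, 0], 32]
    - [[0, 0, 0], [0, 0, 0], 36]
    - [[0, 0, 0], [0, 0, 0], 36]
    - [[0, 0, 0], [0, 0, -0.01], 36]
    - [[0, 0, 0], [0, 0, -0.02], 36]
    - [[0, 0, 0], [0, 0, -0.03], 36]
    - [[0, 0, 0], [0, 0, -0.03], 36]
    - [[0, 0, 0], [0, 0, 0], 36]
    - [[0, 0, 0], [0, 0, 0], 36]
    - [[0, 0, 0], [0, 0, 0], 36]
    - [[0, 0, 0], [0, 0, 0], 36]

```text
time: 10.8
ee_pos: [0.5087, 0.1783, 0.2263]
tcp_rot: [-180.0, -0.1, 172.4]
wrist_force: [0.3, -0.2, -0.0]
opening: 0.0309
grasp_force: 0.0
```

Request:
servo_tool:
  moves:
    - [[0, 0, 0], [0, 0, 0], 36]
    - [[0, 0, 0], [0, 0, 0], 36]
    - [[0, 0, 0], [0, 0, 0], 36]
    - [[0, 0, 0], [0, 0, 0], 36]
    - [[0, 0, 0], [0, 0, 0], 36]
    - [[0, 0, 0], [0, 0, 0], 36]
    - [[0, 0, 0], [0, 0, 0], 36]
    - [[0, 0, 0], [0, 0, 0], 36]
    - [[0, 0, 0], [0, 0, 0], 36]
    - [[0, 0, 0], [0, 0, 0], 36]

```text
time: 11.8
ee_pos: [0.509, 0.1784, 0.2273]
tcp_rot: [180.0, 0.0, 172.4]
wrist_force: [-0.5, 0.3, -0.2]
opening: 0.0304
grasp_force: 0.0
```

```bash
python3 - <<'E'
from h import *
im,d=camera("side"); C=cloud("side",d); z=C[...,2]; np.savez("w.npz",im=im,d=d)
save(cv2.resize(im[120:220,240:373],(800,600),interpolation=cv2.INTER_CUBIC),"weigh.png")
a=np.radians(-7.6); ex=np.array([np.cos(a),np.sin(a)]); ey=np.array([-np.sin(a),np.cos(a)])
D=C[...,:2]-np.array([.5085,.1785]); X=D@ex; Y=D@ey
yel=(im[...,0]>150)&(im[...,1]>110)&(im[...,2]<90)&(abs(X)<.06)&(abs(Y)<.04)
print("fin",yel.sum(),C[yel].mean(0).round(4),np.percentile(z[yel],[2,98]).round(4))
m=(abs(X)<.07)&(abs(Y)<.045)&(im.min(-1)>130)&(z>.05)&(z<.13); print("pan z",m.sum(),np.percentile(z[m],[5,50,95]).round(4))
b=(abs(X)<.08)&(abs(Y)<.04)&(z>.06)&(z<.16)&(im.max(-1)<90)
print("box X",np.percentile(X[b],[1,99]).round(4),"Y",np.percentile(Y[b],[1,99]).round(4),"z",np.percentile(z[b],[5,95]).round(4))
print([(np.round(w(r["xyz"],"side"),4),r["score"]) for r in mark_of("cart_grip","side")[:1]],[(np.round(w(r["xyz"],"side"),4),r["score"]) for r in mark_of("pan","side")[:1]])
go(.5085,.1785,.14,172.4)
E
```

```text
fin 94 [0.509  0.173  0.1493] [0.1285 0.1651]
pan z 239 [0.0962 0.103  0.1285]
box X [-0.0525  0.0537] Y [-0.0263  0.0142] z [0.1054 0.1283]
[(array([0.5088, 0.1793, 0.1477]), 0.88)] [(array([0.5121, 0.1835, 0.0987]), 0.66)]
pos [0.509  0.1784 0.2273] rot [-180.     -0.    172.37] F [0.59 0.06 0.09] t 11.95 open 0.031 grip 0.0
world d [-0.0005  0.0001 -0.0873] turn az -0.03 shift now-axes [0.0005 0.0001 0.0873] after-turn axes [0.0005 0.0001 0.0873]
```

View pics/weigh.png

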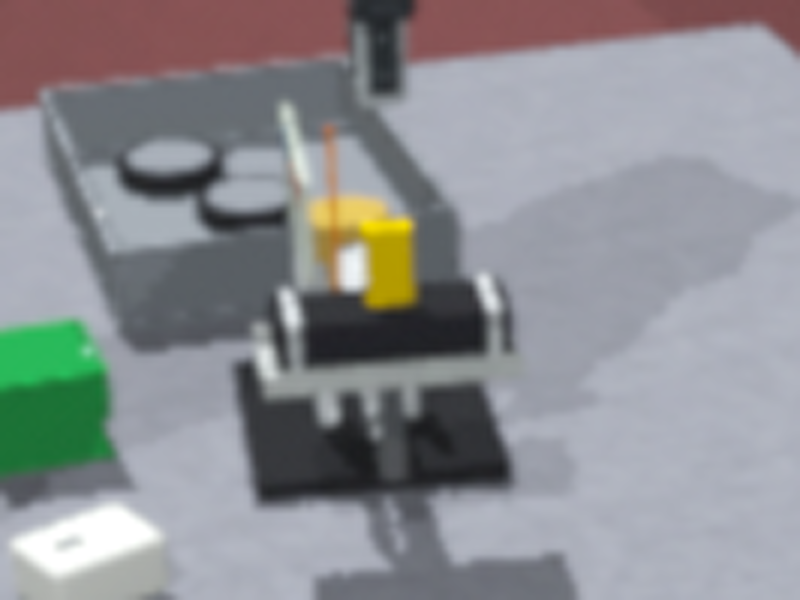

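```bash
python3 - <<'E'
from h import *
D=np.load("w.npz"); C=cloud("side",D["d"]); C0=np.load("sideC.npy")
for n,c in(("now",C),("empty",C0)):
    # counterweight (brass) & front pan edge
    q=c[(np.hypot(c[...,0]-.508,c[...,1]-.179)<.075)&(c[...,2]>.05)&(c[...,2]<.14)]
    h,e=np.histogram(q[:,2],bins=np.arange(.08,.14,.003)); print(n,h)
for i in range(1):
    im,d=camera("top"); C=cloud("top",d); im0=np.load("top0.npz")["im"]; save(im,"t2.png"); 
    for n,I,c in(("now",im,C),("empty",im0,np.load("topC.npy"))):
        hsv=cv2.cvtColor(I,cv2.COLOR_RGB2HSV)
        m=(hsv[...,0]>14)&(hsv[...,0]<28)&(hsv[...,1]>130)&(np.hypot(c[...,0]-.54,c[...,1]-.41)<.06)
        if m.any(): print(n,"cw top",m.sum(),np.median(c[m],0).round(4))
    print([(np.round(w(r["xyz"],"top"),4),r["score"]) for r in mark_of("cart_grip","top")[:1]])
E
```

```text
now [  4   2   0   0   4  31  49  67  72  39  42  42  37  39  55 159  66  11
   9  13]
empty [  7   6   6   6   1   0   2  22 178 166 103  35   0   1   1   2   1   2
   0   0]
now cw top 337 [0.5341 0.3993 0.081 ]
empty cw top 361 [0.5358 0.3981 0.075 ]
[]
```

Request:
servo_tool:
  moves:
    - [[0, 0, 0], [0, 0, 0.03], 36]
    - [[0, 0, 0], [0, 0, 0.03], 36]
    - [[0, 0, 0], [0, 0, 0.016], 36]
    - [[0, 0, 0], [0, 0, 0.01], 36]
    - [[0, 0, 0], [0, 0, 0.005], 36]
    - [[0, 0, 0], [0, 0, 0], 36]
    - [[0, 0, 0], [0, 0, 0], 20]
    - [[0, 0, 0], [0, 0, 0], 10]
    - [[0, 0, 0], [0, 0, 0], 0]
    - [[0, 0, 0], [0, 0, 0], 0]
    - [[0, 0, 0], [0, 0, 0], 0]
    - [[0, 0, 0], [0, 0, 0], 0]

```text
time: 13.25
ee_pos: [0.5093, 0.1785, 0.1365]
tcp_rot: [180.0, 0.0, 172.4]
wrist_force: [1.6, 1.3, -0.0]
opening: 0.0109
grasp_force: 52.3
```

Request:
servo_tool:
  moves:
    - [[0, 0, 0], [0, 0, -0.005], 0]
    - [[0, 0, 0], [0, 0, -0.015], 0]
    - [[0, 0, 0], [0, 0, -0.02], 0]
    - [[0, 0, 0], [0, 0, -0.02], 0]
    - [[0, 0, 0], [0, 0, -0.01], 0]
    - [[0, 0, 0], [0, 0, 0], 0]

```text
time: 13.85
ee_pos: [0.5095, 0.1786, 0.2081]
tcp_rot: [179.9, 0.1, 172.4]
wrist_force: [0.6, -0.1, -3.4]
opening: 0.011
grasp_force: 51.9
```

```bash
python3 - <<'E'
from h import *
for cam in("top","side"):
    d=np.load(cam+"0.npz"); C=np.load(cam+"C.npy"); hsv=cv2.cvtColor(d["im"],cv2.COLOR_RGB2HSV)
    H,S=hsv[...,0],hsv[...,1]; blue=(H>100)&(H<125)&(S>100)
    a=np.radians(-9.9); ex=np.array([np.cos(a),np.sin(a)]); ey=np.array([-np.sin(a),np.cos(a)])
    D=C[...,:2]-np.array([.4995,-.170]); X=D@ex; Y=D@ey; z=C[...,2]
    for s in(1,-1):
        m=blue&(abs(X+.03)<.058)&(s*Y>.012)&(s*Y<.04)&(z>.0215)&(z<.028)
        p=np.polyfit(X[m],Y[m],1); print(cam,s,m.sum(),"Y at X=-.04",np.polyval(p,-.04).round(4),"slope deg",np.degrees(p[0]).round(2),np.percentile(Y[m],[3,97]).round(4))
    fl=(S<50)&(hsv[...,2]>150)&(abs(X+.03)<.1)&(abs(Y)<.022)&(z<.014); q=np.stack([X[fl],Y[fl]],1)
    print("floor Y",np.percentile(Y[fl],[2,50,98]).round(4),"X",np.percentile(X[fl],[0.5,2,98,99.5]).round(4),"z",np.median(z[fl]).round(4))
    h=blue&(z>.045)&(abs(Y)<.05); print("hood X",np.percentile(X[h],[1,99]).round(4),"Y",np.percentile(Y[h],[1,99]).round(4))
go(.460,-.163,.19,170.1)
E
```

```text
top 1 80 Y at X=-.04 0.0259 slope deg 1.01 [0.0232 0.029 ]
top -1 103 Y at X=-.04 -0.0269 slope deg 0.58 [-0.0307 -0.0233]
floor Y [-0.0213 -0.0016  0.0179] X [-0.1236 -0.1035  0.0397  0.0426] z 0.0073
hood X [0.0367 0.0985] Y [-0.0348  0.0353]
side 1 163 Y at X=-.04 0.0245 slope deg 0.9 [0.0199 0.0297]
side -1 135 Y at X=-.04 -0.0282 slope deg 0.67 [-0.0312 -0.0244]
floor Y [-0.0199  0.009   0.0217] X [-0.129  -0.1277  0.0387  0.042 ] z 0.0089
hood X [0.0373 0.0996] Y [-0.0366  0.0357]
pos [0.5095 0.1786 0.2081] rot [1.7994e+02 1.2000e-01 1.7237e+02] F [ 0.61 -0.05 -3.44] t 13.85 open 0.011 grip 51.9
world d [-0.0495 -0.3416 -0.0181] turn az 2.27 shift now-axes [ 0.0037 -0.3451  0.0181] after-turn axes [-0.0099 -0.345   0.0181]
```

Request:
servo_tool:
  moves:
    - [[0, 0, 1.47], [0, 0, 0], 0]
    - [[0, 0, 0], [-0.0003, -0.0259, 0], 0]
    - [[0, 0, 0], [-0.0005, -0.035, 0], 0]
    - [[0, 0, 0], [-0.0005, -0.035, 0], 0]
    - [[0, 0, 0], [-0.0005, -0.035, 0], 0]
    - [[0, 0, 0], [-0.0005, -0.035, 0.01], 0]
    - [[0, 0, 0], [-0.0005, -0.035, 0.02], 0]
    - [[0, 0, 0], [-0.0005, -0.035, 0.02], 0]
    - [[0, 0, 0], [-0.0005, -0.035, 0.02], 0]
    - [[0, 0, 0], [-0.0005, -0.035, 0.02], 0]
    - [[0, 0, 0], [-0.0005, -0.03, 0.015], 0]
    - [[0, 0, 0], [-0.0005, -0.01, 0.01], 0]

```text
time: 15.05
ee_pos: [0.4578, -0.1658, 0.0888]
tcp_rot: [180.0, -0.2, 170.7]
wrist_force: [-0.4, -1.1, -4.1]
opening: 0.0109
grasp_force: 51.8
```

Request:
servo_tool:
  moves:
    - [[0, 0, 0], [0, 0, 0], 0]
    - [[0, 0, 0], [0, 0, 0], 0]

```text
time: 15.25
ee_pos: [0.4594, -0.1634, 0.0911]
tcp_rot: [180.0, -0.1, 170.9]
wrist_force: [-0.0, 0.9, -2.5]
opening: 0.0111
grasp_force: 51.9
```

```bash
python3 - <<'E'
from h import *
go(.460,-.1638,.046,170.9)
a=np.radians(-9.1); ex=np.array([np.cos(a),np.sin(a)]); ey=np.array([-np.sin(a),np.cos(a)])
for cam in("side","top"):
    im,d=camera(cam); C=cloud(cam,d); z=C[...,2]; o=get_obs()["ee_pos"]
    D=C[...,:2]-np.array([.46,-.1638]); X=D@ex; Y=D@ey
    b=(abs(X)<.08)&(abs(Y)<.04)&(z>.045)&(z<.098)&(im.max(-1)<90)&(z<o[2]-.005)
    if b.sum()>20: 
        print(cam,b.sum(),"box X",np.percentile(X[b],[1,99]).round(4),"Y",np.percentile(Y[b],[1,50,99]).round(4),"z",np.percentile(z[b],[2,98]).round(4))
        save(cv2.resize(im[225:315,270:390],(800,600),interpolation=cv2.INTER_CUBIC),"lane_%s.png"%cam) if cam=="side" else save(cv2.resize(im[150:270,310:470],(800,600),interpolation=cv2.INTER_CUBIC),"lane_top.png")
E
```

```text
pos [ 0.4594 -0.1634  0.0911] rot [ 1.7997e+02 -5.0000e-02  1.7086e+02] F [-0.03  0.85 -2.47] t 15.25 open 0.0111 grip 51.9
world d [ 0.0006 -0.0004 -0.0451] turn az -0.04 shift now-axes [-0.0007 -0.0003  0.0451] after-turn axes [-0.0007 -0.0003  0.0451]
side 721 box X [-0.0532  0.0518] Y [-0.0227 -0.0182  0.0152] z [0.0544 0.0821]
```

View pics/lane_side.png

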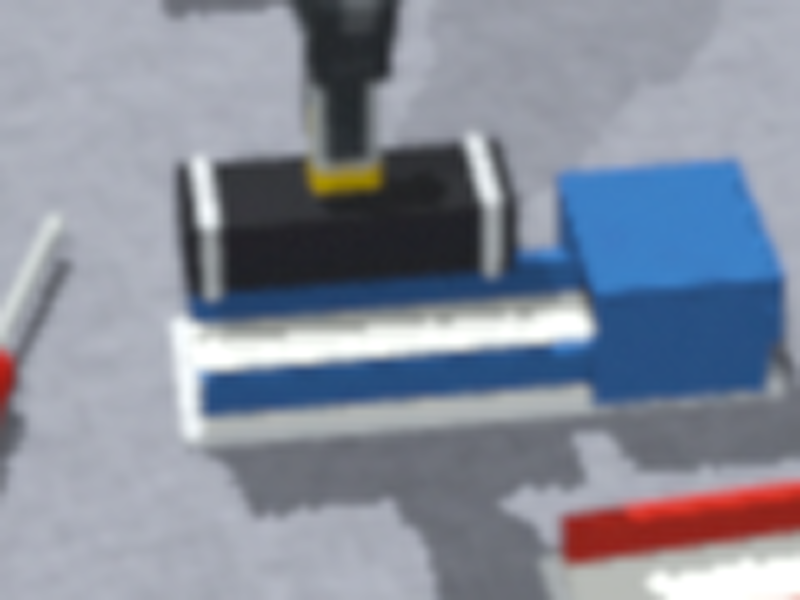

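```bash
python3 - <<'E'
from h import *
a=np.radians(-9.1); ex=np.array([np.cos(a),np.sin(a)]); ey=np.array([-np.sin(a),np.cos(a)])
im,d=camera("side"); C=cloud("side",d); z=C[...,2]; hsv=cv2.cvtColor(im,cv2.COLOR_RGB2HSV)
D=C[...,:2]-np.array([.46,-.1638]); X=D@ex; Y=D@ey
blue=(hsv[...,0]>100)&(hsv[...,0]<125)&(hsv[...,1]>100)
b=(abs(X)<.04)&(abs(Y)<.04)&(z>.060)&(z<.074)&(im.max(-1)<90)
p=np.polyfit(X[b],Y[b],1);print("cart face",b.sum(),np.median(Y[b]).round(4),np.degrees(p[0]).round(2))
h=blue&(abs(X-.107)<.025)&(Y<0)&(Y>-.05)&(z>.015)&(z<.042)
p=np.polyfit(X[h],Y[h],1);print("hood face",h.sum(),np.median(Y[h]).round(4),np.degrees(p[0]).round(2))
f=blue&(abs(X)<.055)&(Y<-.015)&(Y>-.05)&(z>.01)&(z<.02); print("near wall face",f.sum(),np.median(Y[f]).round(4))
f=blue&(abs(X)<.055)&(Y>.0)&(Y<.05)&(z>.011)&(z<.02); print("far wall inner face",f.sum(),np.median(Y[f]).round(4))
go(.46,-.1638,.046,170.9)
E
```

```text
cart face 190 -0.0193 0.19
hood face 221 -0.0346 -0.4
near wall face 127 -0.0277
far wall inner face 122 0.0239
pos [ 0.4601 -0.1632  0.092 ] rot [-1.8000e+02  6.0000e-02  1.7097e+02] F [-0.31  0.28 -2.73] t 15.4 open 0.0109 grip 51.9
world d [-0.0001 -0.0006 -0.046 ] turn az 0.07 shift now-axes [ 0.     -0.0007  0.046 ] after-turn axes [ 0.     -0.0007  0.046 ]
```

Request:
servo_tool:
  moves:
    - [[0, 0, 0], [0, 0, 0.012], 0]
    - [[0, 0, 0], [0, 0, 0.01], 0]
    - [[0, 0, 0], [0, 0, 0.006], 0]
    - [[0, 0, 0], [0, 0, 0.003], 0]
    - [[0, 0, 0], [0, 0, 0.002], 0]
    - [[0, 0, 0], [0, 0, 0.002], 0]
    - [[0, 0, 0], [0, 0, 0], 0]
    - [[0, 0, 0], [0, 0, 0], 0]

```text
time: 16.2
ee_pos: [0.4596, -0.164, 0.0564]
tcp_rot: [180.0, 0.0, 170.9]
wrist_force: [-0.5, 1.3, -2.8]
opening: 0.0111
grasp_force: 51.8
```

Request:
servo_tool:
  moves:
    - [[0, 0, 0], [0, 0, 0.002], 0]
    - [[0, 0, 0], [0, 0, 0.002], 0]
    - [[0, 0, 0], [0, 0, 0.002], 0]
    - [[0, 0, 0], [0, 0, 0], 0]
    - [[0, 0, 0], [0, 0, 0], 0]

```text
time: 16.7
ee_pos: [0.4594, -0.164, 0.0501]
tcp_rot: [180.0, -0.0, 170.9]
wrist_force: [0.3, 1.0, -3.0]
opening: 0.011
grasp_force: 51.8
```

Request:
servo_tool:
  moves:
    - [[0, 0, 0], [0, 0, 0.002], 0]
    - [[0, 0, 0], [0, 0, 0.002], 0]
    - [[0, 0, 0], [0, 0, 0], 0]
    - [[0, 0, 0], [0, 0, 0], 0]

```text
time: 17.1
ee_pos: [0.4599, -0.1641, 0.0483]
tcp_rot: [-180.0, 0.1, 170.9]
wrist_force: [-6.2, 3.5, 14.9]
opening: 0.0108
grasp_force: 54.4
```

Request:
servo_tool:
  moves:
    - [[0, 0, 0], [0, 0, 0.001], 0]
    - [[0, 0, 0], [0, 0, 0], 0]
    - [[0, 0, 0], [0, 0, 0], 0]

```text
time: 17.4
ee_pos: [0.4601, -0.1642, 0.0483]
tcp_rot: [-180.0, 0.2, 170.9]
wrist_force: [-10.5, 5.2, 22.8]
opening: 0.011
grasp_force: 55.6
```

Request:
servo_tool:
  moves:
    - [[0, 0, 0], [0, 0, -0.003], 0]
    - [[0, 0, 0], [0, 0, 0], 0]
    - [[0, 0, 0], [0, 0, 0], 0]

```text
time: 17.7
ee_pos: [0.4598, -0.1641, 0.0484]
tcp_rot: [-180.0, 0.0, 170.9]
wrist_force: [-0.6, 1.2, 1.7]
opening: 0.011
grasp_force: 52.7
```

Request:
servo_tool:
  moves:
    - [[0, 0, 0], [-0.004, 0, 0], 0]
    - [[0, 0, 0], [-0.006, 0, 0], 0]
    - [[0, 0, 0], [-0.006, 0, 0], 0]
    - [[0, 0, 0], [-0.004, 0, 0], 0]
    - [[0, 0, 0], [-0.002, 0, 0], 0]
    - [[0, 0, 0], [0, 0, 0], 0]
    - [[0, 0, 0], [0, 0, 0], 0]

```text
time: 18.4
ee_pos: [0.482, -0.1677, 0.0484]
tcp_rot: [-180.0, 0.1, 170.9]
wrist_force: [2.1, -0.2, 1.6]
opening: 0.011
grasp_force: 52.6
```

Request:
servo_tool:
  moves:
    - [[0, 0, 0], [-0.002, 0, 0], 0]
    - [[0, 0, 0], [-0.002, 0, 0], 0]
    - [[0, 0, 0], [0, 0, 0], 0]
    - [[0, 0, 0], [0, 0, 0], 0]

```text
time: 18.8
ee_pos: [0.4853, -0.1682, 0.0484]
tcp_rot: [-180.0, 0.0, 170.9]
wrist_force: [-1.1, 0.9, 4.7]
opening: 0.0108
grasp_force: 52.9
```

Request:
servo_tool:
  moves:
    - [[0, 0, 0], [-0.002, 0, 0], 0]
    - [[0, 0, 0], [-0.002, 0, 0], 0]
    - [[0, 0, 0], [0, 0, 0], 0]
    - [[0, 0, 0], [0, 0, 0], 0]

```text
time: 19.2
ee_pos: [0.4889, -0.1687, 0.0484]
tcp_rot: [-180.0, -0.0, 170.9]
wrist_force: [-3.4, 1.1, 6.4]
opening: 0.0111
grasp_force: 53.3
```

Request:
servo_tool:
  moves:
    - [[0, 0, 0], [-0.002, 0, 0], 0]
    - [[0, 0, 0], [-0.001, 0, 0], 0]
    - [[0, 0, 0], [0, 0, 0], 0]
    - [[0, 0, 0], [0, 0, 0], 0]

```text
time: 19.6
ee_pos: [0.4911, -0.1691, 0.0484]
tcp_rot: [-180.0, -0.1, 170.9]
wrist_force: [-7.7, 1.9, 9.3]
opening: 0.0112
grasp_force: 53.7
```

Request:
servo_tool:
  moves:
    - [[0, 0, 0], [-0.0008, 0, -0.0008], 0]
    - [[0, 0, 0], [0, 0, 0], 0]
    - [[0, 0, 0], [0, 0, 0], 0]

```text
time: 19.9
ee_pos: [0.4914, -0.1691, 0.0485]
tcp_rot: [-180.0, -0.2, 170.9]
wrist_force: [-7.5, 1.5, 5.1]
opening: 0.0111
grasp_force: 52.9
```

Request:
servo_tool:
  moves:
    - [[0, 0, 0], [0, 0, 0], 0]
    - [[0, 0, 0], [0, 0, 0], 0]
    - [[0, 0, 0], [0, 0, 0], 0]

```text
time: 20.2
ee_pos: [0.4915, -0.1691, 0.0485]
tcp_rot: [-180.0, -0.2, 170.9]
wrist_force: [-7.2, 1.4, 5.2]
opening: 0.0108
grasp_force: 52.9
```

Request:
servo_tool:
  moves:
    - [[0, 0, 0], [-0.0009, 0, 0], 0]
    - [[0, 0, 0], [0, 0, 0], 0]
    - [[0, 0, 0], [0, 0, 0], 0]
    - [[0, 0, 0], [0, 0, 0], 0]

```text
time: 20.6
ee_pos: [0.4922, -0.1692, 0.0485]
tcp_rot: [-180.0, -0.2, 170.9]
wrist_force: [-8.6, 1.9, 5.6]
opening: 0.0114
grasp_force: 53.1
```

Request:
servo_tool:
  moves:
    - [[0, 0, 0], [0, 0, 0], 0]
    - [[0, 0, 0], [0, 0, 0], 0]
    - [[0, 0, 0], [0, 0, 0], 0]
    - [[0, 0, 0], [0, 0, 0], 0]
    - [[0, 0, 0], [0, 0, 0], 0]

```text
time: 21.1
ee_pos: [0.4922, -0.1692, 0.0485]
tcp_rot: [-180.0, -0.2, 170.9]
wrist_force: [-8.1, 1.4, 6.5]
opening: 0.0109
grasp_force: 53.1
```

Request:
servo_tool:
  moves:
    - [[0, 0, 0], [0.001, 0, 0], 0]
    - [[0, 0, 0], [0.001, 0, 0], 0]
    - [[0, 0, 0], [0.001, 0, 0], 0]
    - [[0, 0, 0], [0.001, 0, 0], 0]
    - [[0, 0, 0], [0, 0, 0], 0]
    - [[0, 0, 0], [0, 0, 0], 0]
    - [[0, 0, 0], [0, 0, 0], 0]

```text
time: 21.8
ee_pos: [0.4896, -0.1688, 0.0487]
tcp_rot: [180.0, -0.1, 170.9]
wrist_force: [-2.9, 1.2, -4.1]
opening: 0.0111
grasp_force: 51.7
```

Request:
servo_tool:
  moves:
    - [[0, 0, 0], [0.0006, 0, 0.0004], 0]
    - [[0, 0, 0], [0.0006, 0, 0], 0]
    - [[0, 0, 0], [0, 0, 0], 0]
    - [[0, 0, 0], [0, 0, 0], 0]

```text
time: 22.2
ee_pos: [0.4887, -0.1686, 0.0487]
tcp_rot: [180.0, 0.0, 170.9]
wrist_force: [-1.0, -0.4, -3.9]
opening: 0.0108
grasp_force: 51.7
```

Request:
servo_tool:
  moves:
    - [[0, 0, 0], [0, 0, 0], 0]
    - [[0, 0, 0], [0, 0, 0], 0]

```text
time: 22.4
ee_pos: [0.4887, -0.1686, 0.0487]
tcp_rot: [180.0, 0.0, 170.9]
wrist_force: [-2.4, 0.3, -4.9]
opening: 0.0111
grasp_force: 51.7
```

Request:
servo_tool:
  moves:
    - [[0, 0, 0], [0.0005, 0, 0.0005], 0]
    - [[0, 0, 0], [0, 0, 0], 0]
    - [[0, 0, 0], [0, 0, 0], 0]
    - [[0, 0, 0], [0, 0, 0], 0]

```text
time: 22.8
ee_pos: [0.4884, -0.1686, 0.0484]
tcp_rot: [-180.0, 0.0, 170.9]
wrist_force: [-0.5, 0.3, -1.5]
opening: 0.0112
grasp_force: 52.0
```

Request:
servo_tool:
  moves:
    - [[0, 0, 0], [0, 0, 0], 0]

```text
time: 22.9
ee_pos: [0.4884, -0.1686, 0.0484]
tcp_rot: [-180.0, 0.0, 170.9]
wrist_force: [-0.8, 1.7, -0.9]
opening: 0.0111
grasp_force: 52.1
```

Request:
servo_tool:
  moves:
    - [[0, 0, 0], [0, 0, 0], 0]

```text
time: 23.0
ee_pos: [0.4884, -0.1686, 0.0484]
tcp_rot: [180.0, 0.0, 170.9]
wrist_force: [-0.5, 0.0, 0.3]
opening: 0.0113
grasp_force: 52.1
```

Request:
servo_tool:
  moves:
    - [[0, 0, 0], [0, 0, 0], 0]

```text
time: 23.1
ee_pos: [0.4884, -0.1686, 0.0484]
tcp_rot: [-180.0, 0.0, 170.9]
wrist_force: [-1.1, 1.3, 0.6]
opening: 0.0113
grasp_force: 52.2
```

Force is about 0.7 N and the cartridge is on the floor against the buffer. Releasing with a small opening and retreating upward.

Request:
servo_tool:
  moves:
    - [[0, 0, 0], [0, 0, 0], 20]
    - [[0, 0, 0], [0, 0, 0], 30]
    - [[0, 0, 0], [0, 0, 0], 36]
    - [[0, 0, 0], [0, 0, 0], 36]
    - [[0, 0, 0], [0, 0, -0.01], 36]
    - [[0, 0, 0], [0, 0, -0.02], 36]
    - [[0, 0, 0], [0, 0, -0.03], 36]
    - [[0, 0, 0], [0, 0, -0.04], 36]
    - [[0, 0, 0], [0, 0, -0.04], 36]
    - [[0, 0, 0], [0, 0, 0], 36]
    - [[0, 0, 0], [0, 0, 0], 36]

```text
time: 24.2
ee_pos: [0.4887, -0.1688, 0.1897]
tcp_rot: [-180.0, 0.1, 170.9]
wrist_force: [-0.4, -0.2, 0.2]
opening: 0.0304
grasp_force: 0.0
```

```bash
python3 - <<'E'
from h import *
im,d=camera("side"); C=cloud("side",d)
save(cv2.resize(im[205:325,270:430],(800,600),interpolation=cv2.INTER_CUBIC),"end.png")
a=np.radians(-9.1); ex=np.array([np.cos(a),np.sin(a)]); ey=np.array([-np.sin(a),np.cos(a)])
D=C[...,:2]-np.array([.46,-.1638]); X=D@ex; Y=D@ey; z=C[...,2]
y=(im[...,0]>150)&(im[...,1]>110)&(im[...,2]<90)&(abs(X)<.07)&(abs(Y)<.03)
print("fin X",np.percentile(X[y],[2,50,98]).round(4),"z",np.percentile(z[y],98).round(4),"TCP at release X",(np.array([.4884-.46,-.1686+.1638])@ex).round(4))
b=(abs(X)<.1)&(abs(Y)<.03)&(z>.015)&(z<.045)&(im.max(-1)<90); print("rear end X",np.percentile(X[b],1).round(4))
print([(w(r["xyz"],"side")).round(4) for r in mark_of("cart_grip","side")[:1]])
go(.46,-.16,.2,170.9)
E
```

```text
fin X [0.0183 0.0279 0.0383] z 0.0771 TCP at release X 0.0288
rear end X -0.0254
[array([ 0.487 , -0.166 ,  0.0584])]
pos [ 0.4879 -0.1685  0.1875] rot [ 1.7999e+02 -7.0000e-02  1.7090e+02] F [ 0.33 -0.64 -0.35] t 24.3 open 0.0307 grip 0.0
world d [-0.0279  0.0085  0.0125] turn az 0.0 shift now-axes [ 0.0288  0.0039 -0.0125] after-turn axes [ 0.0288  0.0039 -0.0125]
```

View pics/end.png

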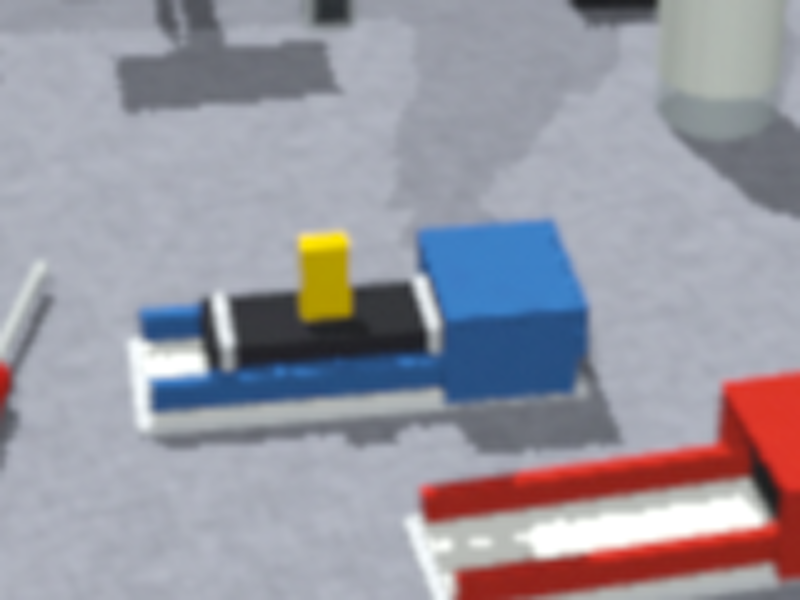

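```bash
python3 -c "
from workcell import *
print(job_done())"
```

```text
the job is handed in; nothing more can be done
None
```

I handed the job in: the pan stayed above level, so the cartridge counts as light, and it now rests against the buffer in the blue bay after a push of about 8 N held for more than half a second.

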